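# Put the vanilla away and close the canisters

### The job

Lift the glass vanilla tube out of its deep well in the wooden spice block and stand it upright on the floor of the largest steel canister; once it stands there, close that canister with its lid. Also close the medium and the small canister with theirs: each canister gets the wooden lid of its own size, knob up, lying flat with its plug in the mouth. Do not knock over the glass bottle or the salt shaker.

Things in the scene. Friction and masses are not known exactly. Their poses are not given: they have to be found in the camera images.
- canister_large: Largest round stainless steel canister, open at the top, upright, heavy (does not move). Outer diameter 108 mm, inner diameter 100 mm (wall 4 mm), height 106 mm, inner floor 5 mm above the counter. Origin: centre of its underside, on the counter; z up.
- canister_medium: Medium round stainless steel canister, open at the top, upright, heavy (does not move). Outer diameter 86 mm, inner diameter 78 mm (wall 4 mm), height 90 mm, inner floor 5 mm above the counter. Origin: centre of its underside, on the counter; z up.
- canister_small: Smallest round stainless steel canister, open at the top, upright, heavy (does not move). Outer diameter 64 mm, inner diameter 56 mm (wall 4 mm), height 74 mm, inner floor 5 mm above the counter. Origin: centre of its underside, on the counter; z up.
- lid_large: Wooden lid of the largest canister: disc of diameter 118 mm, 10 mm thick, on a cork plug of diameter 84 mm, 6 mm deep, that enters the mouth with 8 mm to spare all round; on top an upright knob, diameter 24 mm, 30 mm tall. Starts plug down on the counter: disc top 16 mm, knob top 46 mm above its origin, the centre of the plug's underside; z up through the knob. Under 160 g.
- lid_medium: Wooden lid of the medium canister: disc of diameter 96 mm, 10 mm thick, on a cork plug of diameter 62 mm, 6 mm deep, that enters the mouth with 8 mm to spare all round; on top an upright knob, diameter 24 mm, 30 mm tall. Starts plug down on the counter: disc top 16 mm, knob top 46 mm above its origin, the centre of the plug's underside; z up through the knob. Under 160 g.
- lid_small: Wooden lid of the smallest canister: disc of diameter 74 mm, 10 mm thick, on a cork plug of diameter 40 mm, 6 mm deep, that enters the mouth with 8 mm to spare all round; on top an upright knob, diameter 24 mm, 30 mm tall. Starts plug down on the counter: disc top 16 mm, knob top 46 mm above its origin, the centre of the plug's underside; z up through the knob. Under 160 g.
- tube: Vanilla tube: round clear glass tube with dark pods inside and a cork stopper on top (rigid, one piece), diameter 26 mm, 90 mm tall with the stopper (the top 16 mm is cork). Stands in the middle well of the spice block, 36 mm showing above the block. Origin: centre of its underside; z up along the tube. 40 to 85 g.
- spice_block: Dark wooden block, fixed, 112 mm (its x) by 50 mm (its y), 60 mm high, with three round wells of diameter 28 mm, 54 mm deep, in a row along its x at -36, 0 and +36 mm; the tube stands in the middle one, the outer two are empty. Origin: centre of its underside, on the counter; z up.
- bottle: Glass bottle, loose, diameter 62 mm, 150 mm tall, steel cap; a bystander to leave standing. Origin: centre of its underside; z up.
- shaker: Salt shaker, loose, white with a steel top, diameter 42 mm, 68 mm tall; a bystander to leave standing. Origin: centre of its underside; z up.
There are look-alikes about, which are no part of the job. What is shaped like the canister_medium but pink is not meant. Of the things shaped like the tube, the clear one is meant.

How it is judged:
By the outcome, as a careful person would: the job done as asked, in the order asked, and still so for the second after the job is handed in, with the robot touching nothing.
It also fails if it takes over 136 s, if anything falls off the work surface, if the arm or the gripper's body presses on something with over 40 N, if the wrist force passes 120 N, or if a joint passes its speed limit or range.

### The arm

A 6-joint arm with a two-finger parallel gripper is mounted at the origin on the work surface. World frame = base frame: x ahead of the robot, y to its left, z up, the work surface at z = 0. Lengths are in m, angles in rad, forces in N, time in s.
With the tool pointing down it reaches from about 0.375 to 0.9 m from the base axis. Payload 3.1 kg.
Tool frame: the origin (TCP) lies between the finger pads; the fingertips stand 8 mm ahead of it and the grasp point (between the pads) lies 11 mm behind it; z points along the fingers, y is the line along which they close (so a half turn about z gives the same grasp; the last joint's range is limited). The gripper opens to 85 mm and grips with 20 to 120 N. Pads are 22 mm wide; open, the fingers measure 114 mm over their backs; the gripper's body (76 mm by 85 mm) begins 54 mm behind the grasp point. The pads swing forward as they close: fully open they stand 13 mm farther back than shut.
Start: joints at [1.069, 0.527, 1.433, -0, 1.181, -0.178], TCP at [0.198, 0.593, 0.212] pointing down, gripper open.
Joint ranges: [-3.08, 3.08], [-0.75, 2.2], [0.22, 2.44], [-1.43, 4.57], [0, 2.65], [-2.85, 2.85]. Speed limits (rad/s): [2.79, 2.79, 3.14, 3.14, 3.14, 3.14].

### API

Orientations are given as a unit quaternion [x, y, z, w].
In Python, from station import readout, cams, sign_off gives the robot as it stands.
- The arm moves only by the tool send_rows, never from a script. Its argument "commands" is text: rows parted by semicolons, each of 5 numbers parted by spaces: the finger opening in mm, from 0 to 85.4, then the shift along the tool's x, y, z each as a share of 0.02 m, from -1 to 1, then the turn about the tool's z as a share of 4 degrees, from -1 to 1. In form: grip dx dy dz spin; .... A call has 1 to 20 rows; each row shifts and turns the commanded pose from where the row before left it, along the tool's axes as they then stand; what a row does not reach is not made up. A row lasts 1/12 s, in which the tool goes at most 41.7 mm and 7.16 degrees, less where a joint would pass 70% of its speed; a pose out of reach is approached as far as the arm can. A call with a number of a shift or a turn outside -1 to 1 is refused whole. A call with a gripper value outside its range is refused whole. The fingers move at their own pace and stop on an object; "grip_force" is the grip in N (left out, the last holds). Time passes only in rows, so rows that do not move let the fingers close. It gives the time, the measured TCP pose, the force, the opening and the grip force at its end, in the units of the state.
- readout.sense(): the state, without advancing time (a new reading comes with each control period).
- cams.snapshot(name): name is "scene" or "top" or "wrist"; returns a dict with "pixels" (480x640x3 uint8, red, green, blue), "intrinsics" (3x3 intrinsics, pixels), "dist" ([k1, k2, p1, p2, k3] as OpenCV has them; the pictures are not rectified), "eye" and "rotation" of the camera in the world. Camera axes: x right, y down, z forward; pixel columns grow to the right and rows downward; lengths in m; the calibration is good to about 2 mm. A picture is of the moment at which its call begins. There is no depth.
- sign_off(): hands the job in; it is judged then, once.
The state is a dict: "t": time; "q": joint angles; "qd": joint speeds; "tau": joint torques, N m; "tcp_pos": TCP position; "tool_rot": TCP orientation; "force": force on the tool from outside, world axes, zero at the start; "ft_torque": the same for the moment, N m; "finger_gap": opening from 0.0 (shut) to 1.0 (fully open); "gripper_force": force on a finger pad.
Only numpy, scipy, OpenCV 4.12 (cv2) and the standard library are available. Lean on these libraries where they do the work, as an engineer would, in place of code of your own. Each camera call takes 0.05 s, during which the arm holds its last target. There are 200 camera calls.

## Working session

There is one attempt and no reset: what is moved stays moved. The work goes in short steps, Python scripts to look and compute and a tool call to move; the robot and the scene stay as the last step left them, time stands still between calls to the robot, and variables do not carry over. Pictures are saved under pics/ and viewed, at most 16 in all, crops included, and the job is handed in when it is done.

Besides the shell and the picture viewer there is one more tool, called after "Request:" as name(argument=value, ...) on one line, values as JSON. send_rows: Moves the arm, as the interface text tells. Its arguments: {"type":"object","properties":{"commands":{"type":"string"},"grip_force":{"type":"number"}},"required":["commands"]}

```bash
ls; mkdir -p pics
cat > h.py <<'E'
import numpy as np, cv2
from station import readout, cams, sign_off
def snap(n,f):
    s=cams.snapshot(n); cv2.imwrite(f'pics/{f}.png',s['pixels'][:,:,::-1]); np.save(f'pics/{f}.npy',s,allow_pickle=True); return s
def load(f): return np.load(f'pics/{f}.npy',allow_pickle=True).item()
def toz(s,px,z):
    p=cv2.undistortPoints(np.array([[px]],float),np.array(s['intrinsics']),np.array(s['dist']))[0,0]
    d=np.array(s['rotation'])@np.array([p[0],p[1],1]); e=np.array(s['eye']); return (e+d*(z-e[2])/d[2]).round(4)
def proj(s,P):
    R=np.array(s['rotation']).T; t=-R@np.array(s['eye'])
    return cv2.projectPoints(np.array(P,float).reshape(-1,3),cv2.Rodrigues(R)[0],t,np.array(s['intrinsics']),np.array(s['dist']))[0][:,0].round(1)
E
python3 - <<'E'
from h import *
for n in('top','scene'):
    s=snap(n,n+'0'); print(s['eye'],np.round(s['rotation'],3).tolist())
print(readout.sense())
E
```

```text
pics
[0.41305599 0.01824723 1.33118501] [-0.702, 0.71, -0.038, 0.032]
[1.21169459 0.1540956  0.95488772] [0.589, 0.737, -0.259, -0.208]
{'t': 0.1, 'q': array([ 1.06948191e+00,  5.28348215e-01,  1.43377136e+00, -8.13276481e-06,
        1.18139518e+00, -1.78489707e-01]), 'qd': array([-0.00014353, -0.00225441, -0.00199784, -0.00014573,  0.00123846,
       -0.00145468]), 'tau': array([-1.25468490e-03, -4.43305278e+01, -1.78584981e+01, -2.76324581e-04,
        3.89687513e-03,  7.24202522e-06]), 'tcp_pos': array([0.19791731, 0.59212273, 0.21094775]), 'tool_rot': array([ 1.60710759e-01,  9.87001078e-01, -9.07318285e-04, -3.16863282e-04]), 'force': array([-0.31657601,  0.446009  ,  0.43908684]), 'ft_torque': array([0.01055253, 0.0157718 , 0.02860292]), 'gripper_force': 0.0, 'finger_gap': 1.0017648203629759}
```

View pics/top0.png

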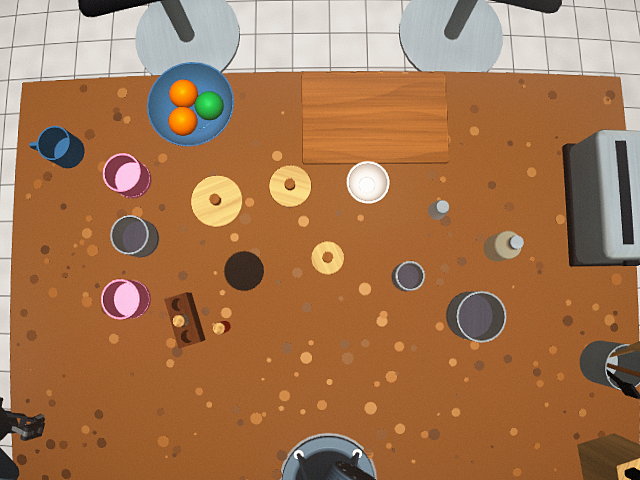

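View pics/scene0.png

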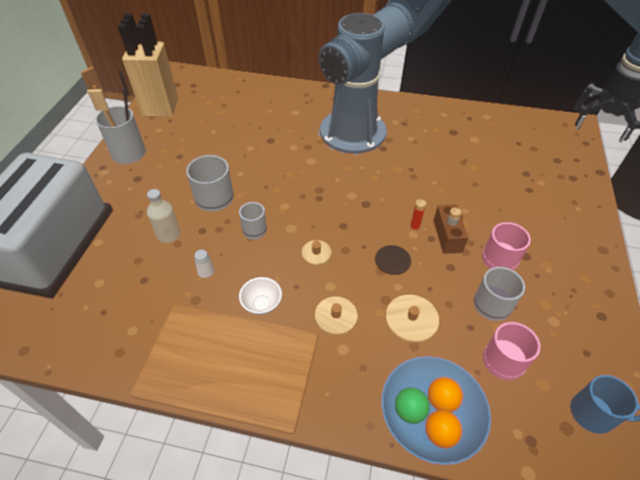

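The top view shows steel canisters at about (476,316) large, (135,236) medium and (409,276) small. The lids are at (216,200), (290,186) and (327,257).

Things that could be mistaken for the tube are the clear one in the block at (180,320) and the red one standing beside it at (221,327). For the medium canister there are pink ones at (126,175) and (126,299), and the steel one at (135,236). I choose the clear tube and the steel canister, and will check the tube in a crop.

```bash
cat > fix.py <<'E'
s=open('h.py').read()
s=s.replace("return s\ndef load","s['rotation']=s['rotation'] if np.shape(s['rotation'])==(3,3) else Rotation.from_quat(s['rotation']).as_matrix(); np.save(f'pics/{f}.npy',s,allow_pickle=True); return s\ndef load").replace("import numpy as np, cv2","import numpy as np, cv2\nfrom scipy.spatial.transform import Rotation")
open('h.py','w').write(s)
E
python3 fix.py
python3 - <<'E'
from h import *
s=snap('top','top1'); c=snap('scene','scene1')
a=cv2.resize(s['pixels'][280:360,150:250],(500,400),interpolation=cv2.INTER_CUBIC)
b=cv2.resize(c['pixels'][180:260,395:475],(300,300),interpolation=cv2.INTER_CUBIC)
o=np.zeros((400,800,3),np.uint8);o[:,:500]=a;o[:300,500:]=b
cv2.imwrite('pics/crop1.png',o[:,:,::-1])
T=dict(canL=((476,316),.106),canM=((133,235),.09),canS=((409,276),.074),lidL=((216,199),.046),lidM=((290,184),.046),lidS=((327,257),.046),tube=((178.5,320.5),.096),red=((217.5,328),.09),bot=((516,242),.15),shk=((442,206),.068),blk=((184,320),.06))
for k,(p,z) in T.items(): print(k,toz(s,p,z))
P=s['pixels'];
for x0,x1,y0,y1 in[(440,515,280,350)]:
    o=cv2.resize(P[y0:y1,x0:x1],None,fx=4,fy=4)
o=[cv2.resize(P[v-36:v+36,u-33:u+33],(264,288),interpolation=cv2.INTER_CUBIC) for u,v in[(476,316),(133,235),(409,276),(216,200),(290,186),(327,257)]]
cv2.imwrite('pics/crop2.png',np.vstack([np.hstack(o[:3]),np.hstack(o[3:])])[:,:,::-1])
E
```

```text
canL [ 0.3699 -0.3165  0.106 ]
canM [0.5506 0.4131 0.09  ]
canS [ 0.4574 -0.1807  0.074 ]
lidL [0.634  0.2398 0.046 ]
lidM [0.6657 0.0748 0.046 ]
lidS [ 0.5023 -0.0055  0.046 ]
tube [0.3676 0.31   0.096 ]
red [0.3515 0.2279 0.09  ]
bot [ 0.5213 -0.3943  0.15  ]
shk [ 0.6099 -0.2588  0.068 ]
blk [0.3673 0.3063 0.06  ]
```

View pics/crop1.png

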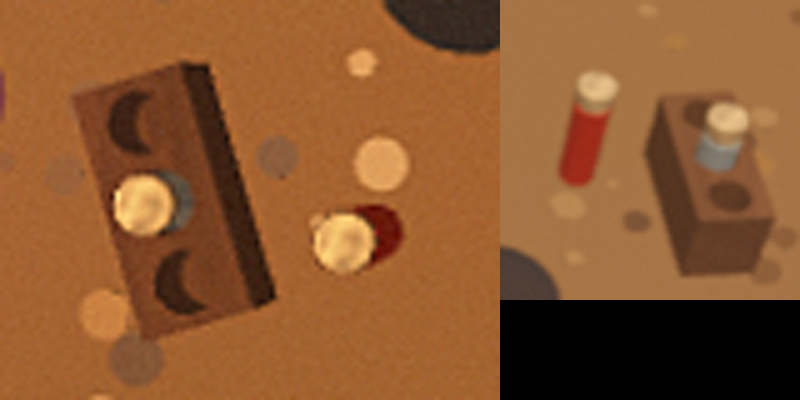

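View pics/crop2.png

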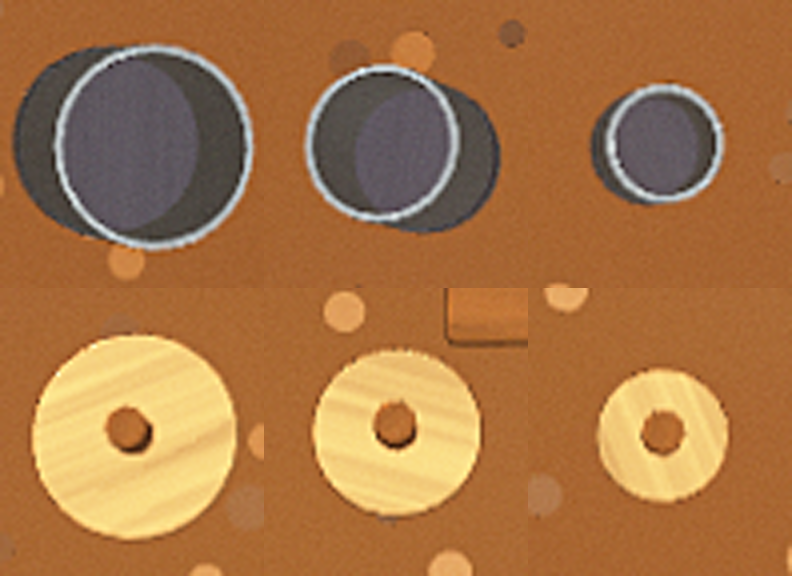

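The crop confirms that the clear glass tube with the cork stands in the block, cork centre at (178.4,320.8). The red one stands free beside it. I'll refine positions from the rim and disc centres.

Run:
```python
from h import *
s=load('top1')
for k,p,z in[('canL',(481.2,316.2),.106),('canM',(129.2,234.2),.09),('canS',(410,275.5),.074),('lidL',(216.2,200.7),.016),('lidM',(289.9,185.7),.016),('lidS',(327.4,257.4),.016),('tube',(178.0,320.4),.096),('red',(218.4,328),.09),('b1',(164.6,299.2),.06),('b2',(179,347.6),.06),('b3',(186.6,292),.06)]: print(k,toz(s,p,z))
print(readout.sense()['tcp_pos'])
```

```text
canL [ 0.3692 -0.3278  0.106 ]
canM [0.5524 0.4216 0.09  ]
canS [ 0.4585 -0.1829  0.074 ]
lidL [0.6352 0.2444 0.016 ]
lidM [0.6676 0.0763 0.016 ]
lidS [ 0.5035 -0.0069  0.016 ]
tube [0.3678 0.311  0.096 ]
red [0.3514 0.226  0.09  ]
b1 [0.4125 0.3495 0.06  ]
b2 [0.3076 0.3174 0.06  ]
b3 [0.428  0.3008 0.06  ]
[0.19798734 0.59232425 0.21119917]
```

Request:
send_rows(commands="50 0 0 0 -1; 50 0 0 0 -1; 50 0 0 0 -1; 50 0 0 0 -1; 50 0 0 0 -0.63; 50 0 0 0 0")

```text
t: 0.7
tcp_pos: [0.1981, 0.5925, 0.2115]
tool_rot: [-0.001, 1.0, -0.0, -0.0]
force: [-0.2, 0.1, -0.0]
finger_gap: 0.586
gripper_force: 0.0
```

Request:
send_rows(commands="50 -0.567 -0.937 0 0; 50 -0.567 -0.937 0 0; 50 -0.567 -0.937 0 0; 50 -0.567 -0.937 0 0; 50 -0.567 -0.937 0 0; 50 -0.567 -0.937 0 0; 50 -0.567 -0.937 0 0; 50 -0.567 -0.937 0 0; 50 -0.567 -0.937 0 0; 50 -0.567 -0.937 0 0; 50 -0.567 -0.937 0 0; 50 -0.567 -0.937 0 0; 50 -0.567 -0.937 0 0; 50 -0.567 -0.937 0 0; 50 -0.567 -0.937 0 0; 50 0 0 0 0; 50 0 0 0 0")

```text
t: 2.12
tcp_pos: [0.3689, 0.3111, 0.2118]
tool_rot: [0.002, 1.0, 0.0, -0.0]
force: [-0.9, -0.6, -0.4]
finger_gap: 0.58
gripper_force: 0.0
```

Run:
```python
from h import *
s=snap('wrist','w1'); print(readout.sense()['tcp_pos'],s['eye'],proj(s,[[.3678,.311,.096],[.3678,.311,.06]]))
```

```text
[0.36846113 0.31167647 0.21185749] [0.29555549 0.31173069 0.37476896] [[317.9 218.5]
 [317.9 207.7]]
```

View pics/w1.png

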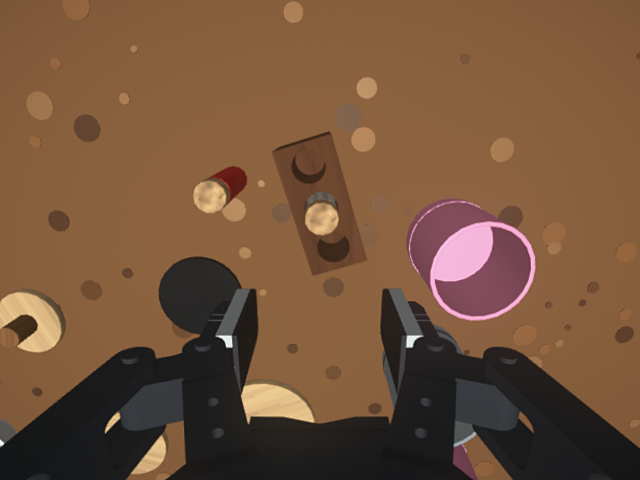

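The wrist view shows the clear tube's cork at (322,218) against a predicted (318,218.5), so it agrees within about 2 mm. The red tube at (210,196) is clear of the fingers. I'll descend and grip.

Request:
send_rows(commands="50 0.03 0.05 0.9 0; 50 0 0 0.9 0; 50 0 0 0.9 0; 50 0 0 0.9 0; 50 0 0 0.9 0; 50 0 0 0.9 0; 50 0 0 0.7 0; 50 0 0 0.5 0; 50 0 0 0.25 0; 50 0 0 0 0; 50 0 0 0 0; 20 0 0 0 0; 20 0 0 0 0; 20 0 0 0 0; 20 0 0 0 0; 20 0 0 0 0; 20 0 0 0 0; 20 0 0 0 0", grip_force=35)

```text
t: 3.67
tcp_pos: [0.3685, 0.3122, 0.0764]
tool_rot: [-0.0, 1.0, -0.0, 0.001]
force: [-0.3, -3.7, 10.1]
finger_gap: 0.232
gripper_force: 4.5
```

The gap is about 20 mm, narrower than the 26 mm tube. I'll look before lifting.

Run:
```python
from h import *
s=snap('wrist','w2'); c=snap('scene','c2'); print({k:v for k,v in readout.sense().items() if k in('force','finger_gap','gripper_force','tcp_pos')})
a=cv2.resize(s['pixels'][180:440,180:480],(460,400)); b=cv2.resize(c['pixels'][170:290,390:490],(333,400),interpolation=cv2.INTER_CUBIC)
cv2.imwrite('pics/crop3.png',np.hstack([a,b])[:,:,::-1])
```

```text
{'tcp_pos': array([0.36854954, 0.31224963, 0.07644469]), 'force': array([-0.01152733, -3.71671051,  9.68498241]), 'gripper_force': 4.520346632343717, 'finger_gap': 0.2332324239564242}
```

View pics/crop3.png

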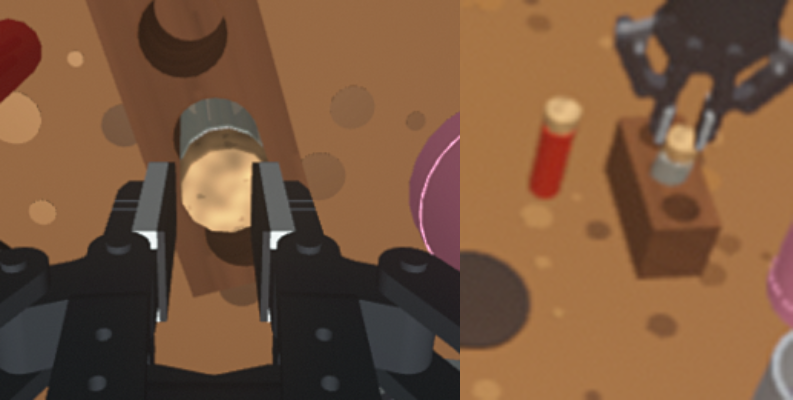

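Run:
```python
from h import *
s=load('w2'); c=load('c2'); top=snap('top','t2')
f=lambda q:((q-[180,180])*[460/300,400/260]).round(0).tolist()
x,y,z=.3685,.3122,.0764
for n,P in [('tcp',[x,y,z]),('tip-,+',[x-.011,y-.011,z-.008]),('tip+,+',[x+.011,y-.011,z-.008]),('tubetop',[.3678,.311,.096]),('tubetop x+2',[.3698,.311,.096]),('t60',[.3678,.311,.06])]:
    print(n,f(proj(s,P)[0]))
print(s['eye'],Rotation.from_matrix(s['rotation']).as_quat())
for px in[(225,190)]: print(toz(s,(px[0]/460*300+180,px[1]/400*260+180),.096))
print(((proj(c,[[x,y,z+.011],[.3678,.311,.096]])-[390,170])*3.33).round())
```

```text
tcp [211.0, 160.0]
tip-,+ [175.0, 116.0]
tip+,+ [177.0, 181.0]
tubetop [206.0, 188.0]
tubetop x+2 [206.0, 195.0]
t60 [207.0, 137.0]
[0.29481879 0.31266627 0.23920107] [0.69920086 0.69960107 0.10427864 0.10393492]
[0.3684 0.316  0.096 ]
[[210. 146.]
 [212. 137.]]
```

Run:
```python
from h import *
s=load('w1'); x,y,z=.3685,.3117,.2118
for zz in(.204,.217,.23,.24): print(zz,proj(s,[[x-.011,y-.025,zz],[x+.011,y-.025,zz],[x-.011,y+.025,zz]]).tolist())
t=load('t2');w=load('w2')
a=cv2.resize(t['pixels'][280:360,140:230],(450,400),interpolation=cv2.INTER_CUBIC)
c=load('c2'); b=cv2.resize(c['pixels'][195:235,435:470],(350,400),interpolation=cv2.INTER_CUBIC)
cv2.imwrite('pics/crop4.png',np.hstack([a,b])[:,:,::-1])
print(((proj(c,[[.3685,.3122-.013,.0684],[.3685,.3122+.013,.0684],[.3685,.3122,.0764]])-[435,195])*10+[450,0]))
print(((proj(t,[[.3685,.3122,.0764]])-[140,280])*5))
```

```text
0.204 [[265.9, 255.1], [267.9, 297.5], [372.0, 254.7]]
0.217 [[262.0, 265.2], [264.3, 310.2], [375.9, 264.8]]
0.23 [[257.6, 276.9], [260.2, 324.8], [380.4, 276.5]]
0.24 [[253.6, 287.3], [256.7, 337.6], [384.4, 286.8]]
[[561. 230.]
 [668. 247.]
 [622. 217.]]
[[198.  198.5]]
```

View pics/crop4.png

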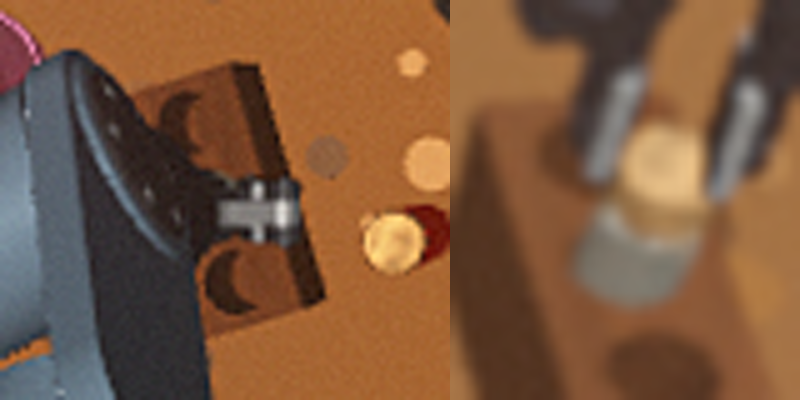

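The tips look higher than nominal: in the scene crop they sit near the cork's top at (600,180) and (720,195). The gripper isn't holding the tube properly, so I'll open, check the force, and probe downward gently.

Request:
send_rows(commands="46 0 0 0 0; 46 0 0 0 0; 46 0 0 0 0; 46 0 0 0 0; 46 0 0 0 0")

```text
t: 4.23
tcp_pos: [0.3678, 0.3128, 0.0748]
tool_rot: [-0.0, 1.0, 0.0, -0.0]
force: [0.5, -1.1, -0.3]
finger_gap: 0.54
gripper_force: 0.0
```

Run:
```python
from h import *
s=snap('wrist','w3'); c=snap('scene','c3')
a=cv2.resize(s['pixels'][180:440,180:480],(460,400)); b=cv2.resize(c['pixels'][190:235,425:475],(340,306),interpolation=cv2.INTER_CUBIC)
o=np.zeros((400,800,3),np.uint8);o[:,:460]=a;o[:306,460:]=b
cv2.imwrite('pics/crop5.png',o[:,:,::-1]); q=readout.sense(); print(q['tcp_pos'],q['force'],q['q'])
```

```text
[0.36778622 0.31273197 0.07469416] [-0.21296426 -0.79027083  0.76770756] [ 4.72643536e-01  5.69943788e-01  1.90480801e+00  7.63733563e-05
  6.67010916e-01 -1.09866819e+00]
```

View pics/crop5.png

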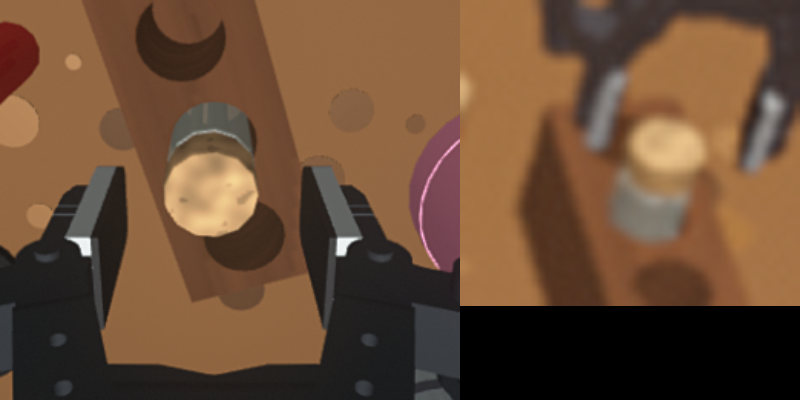

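The tube stands upright again at (211,190), centred between the pads, whose tips at row 167 are about level with the cork top. That puts the real tips at about z 0.10, roughly 30 mm higher than nominal. I'll descend 20 mm more and watch the force.

Request:
send_rows(commands="46 0 -0.05 0.2 0; 46 0 0 0.2 0; 46 0 0 0.2 0; 46 0 0 0.2 0; 46 0 0 0.2 0; 46 0 0 0 0; 46 0 0 0 0")

```text
t: 4.92
tcp_pos: [0.3676, 0.3116, 0.0544]
tool_rot: [-0.0, 1.0, -0.0, -0.0]
force: [-0.8, -0.0, -0.0]
finger_gap: 0.539
gripper_force: 0.0
```

Request:
send_rows(commands="46 0 0 0.1 0; 46 0 0 0.1 0; 46 0 0 0.1 0; 46 0 0 0.05 0; 46 0 0 0 0; 20 0 0 0 0; 20 0 0 0 0; 20 0 0 0 0; 20 0 0 0 0; 20 0 0 0 0; 20 0 0 0 0; 20 0 0 0 0", grip_force=35)

```text
t: 5.92
tcp_pos: [0.368, 0.3119, 0.048]
tool_rot: [-0.0, 1.0, 0.0, 0.0]
force: [-0.8, 1.3, 1.7]
finger_gap: 0.292
gripper_force: 34.4
```

Run:
```python
from h import *
s=snap('wrist','w4'); c=snap('scene','c4')
a=cv2.resize(s['pixels'][180:440,180:480],(460,400)); b=cv2.resize(c['pixels'][190:235,425:475],(340,306),interpolation=cv2.INTER_CUBIC)
o=np.zeros((400,800,3),np.uint8);o[:,:460]=a;o[:306,460:]=b
cv2.imwrite('pics/crop6.png',o[:,:,::-1])
```

```text
(no output)
```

View pics/crop6.png

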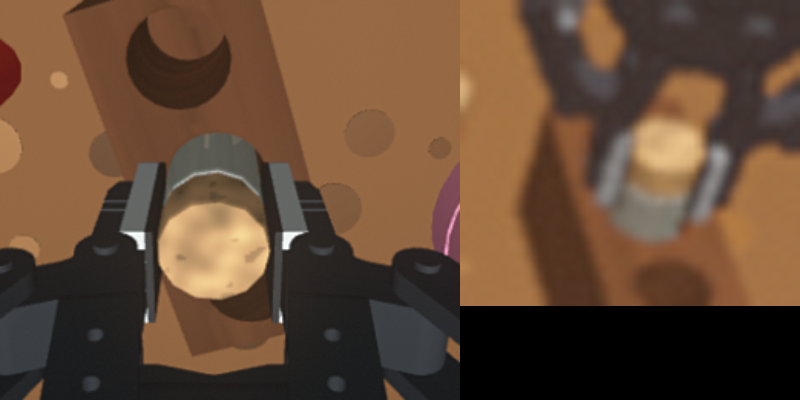

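The tube is now held: gap 25 mm at 34 N, with the pads over the cork and glass at (213,190). I'll lift it straight up.

Request:
send_rows(commands="20 0 0 -0.3 0; 20 0 0 -0.7 0; 20 0 0 -0.9 0; 20 0 0 -0.9 0; 20 0 0 -0.9 0; 20 0 0 -0.9 0; 20 0 0 -0.9 0; 20 0 0 -0.9 0; 20 0 0 -0.9 0; 20 0 0 -0.6 0; 20 0 0 0 0; 20 0 0 0 0")

```text
t: 7.02
tcp_pos: [0.3677, 0.3114, 0.2061]
tool_rot: [-0.0, 1.0, -0.0, 0.0]
force: [0.2, -0.6, -0.4]
finger_gap: 0.297
gripper_force: 34.9
```

Request:
send_rows(commands="20 -0.33 -0.5 0 0; 20 -0.33 -0.9 0 0; 20 -0.33 -0.95 0 0; 20 -0.33 -0.95 0 0; 20 -0.33 -0.95 0 0; 20 -0.33 -0.95 0 0; 20 -0.33 -0.95 0 0; 20 -0.33 -0.95 0 0; 20 -0.33 -0.95 0 0; 20 -0.33 -0.95 0 0; 20 -0.33 -0.95 0 0; 20 -0.33 -0.95 0 0; 20 -0.33 -0.95 0 0; 20 -0.33 -0.95 0 0; 20 -0.33 -0.95 0 0; 20 -0.33 -0.95 0 0; 20 -0.32 -0.9 0 0; 20 0 0 0 0")

```text
t: 8.52
tcp_pos: [0.4809, -0.0032, 0.2046]
tool_rot: [0.001, 1.0, -0.001, -0.0]
force: [-0.3, 0.6, -1.7]
finger_gap: 0.29
gripper_force: 35.0
```

Request:
send_rows(commands="20 0.33 -0.95 0 0; 20 0.33 -0.95 0 0; 20 0.33 -0.95 0 0; 20 0.33 -0.95 0 0; 20 0.33 -0.95 0 0; 20 0.33 -0.95 0 0; 20 0.33 -0.95 0 0; 20 0.33 -0.95 0 0; 20 0.33 -0.95 0 0; 20 0.33 -0.95 0 0; 20 0.33 -0.95 0 0; 20 0.33 -0.95 0 0; 20 0.33 -0.95 0 0; 20 0.33 -0.95 0 0; 20 0.33 -0.95 0 0; 20 0.33 -0.95 0 0; 20 0.33 -0.8 0 0; 20 0 0 0 0; 20 0 0 0 0")

```text
t: 10.1
tcp_pos: [0.3672, -0.3195, 0.2047]
tool_rot: [0.001, 1.0, 0.001, -0.001]
force: [0.3, 0.6, -1.3]
finger_gap: 0.292
gripper_force: 35.0
```

Run:
```python
from h import *
s=snap('wrist','w5'); print(readout.sense()['tcp_pos'])
cv2.imwrite('pics/w5.png',s['pixels'][:,:,::-1]); print(proj(s,[[.3692,-.3278+r*np.cos(a),.106] for r in(.05,) for a in(0,np.pi)]+[[.3692+.052,-.3278,.106],[.3692-.052,-.3278,.106]]))
```

```text
[ 0.3673549  -0.31883001  0.2048278 ]
[[376.6 228.9]
 [235.3 229.3]
 [306.7 296.1]
 [305.1 154.4]]
```

View pics/w5.png

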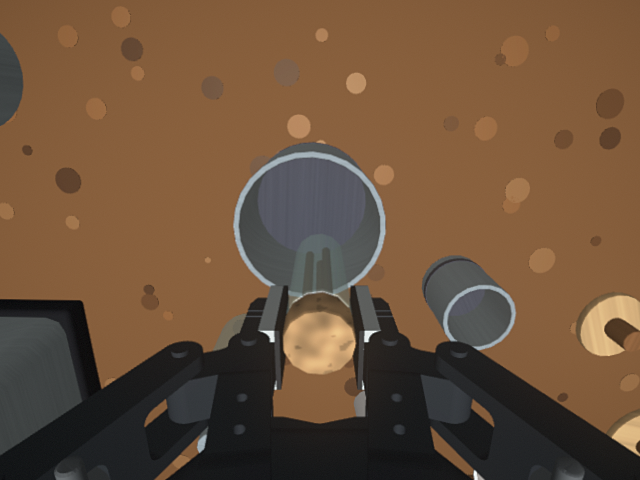

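The tube hangs upright, and the canister rim spans x 234–385 with its centre at (309.5,226). That puts the canister at about (0.369,-0.326). I'll lower the tube.

Request:
send_rows(commands="20 -0.08 -0.36 0 0; 20 0 0 0.5 0; 20 0 0 0.8 0; 20 0 0 0.8 0; 20 0 0 0.8 0; 20 0 0 0.8 0; 20 0 0 0.8 0; 20 0 0 0.8 0; 20 0 0 0.8 0; 20 0 0 0.6 0; 20 0 0 0.4 0; 20 0 0 0.3 0; 20 0 0 0.15 0; 20 0 0 0 0; 20 0 0 0 0")

```text
t: 11.4
tcp_pos: [0.3699, -0.3277, 0.0551]
tool_rot: [-0.0, 1.0, -0.0, 0.0]
force: [-0.4, -1.0, -0.9]
finger_gap: 0.289
gripper_force: 35.0
```

Request:
send_rows(commands="20 0 0 0.15 0; 20 0 0 0.1 0; 20 0 0 0.05 0; 20 0 0 0.05 0; 20 0 0 0.03 0; 20 0 0 0 0; 20 0 0 0 0")

```text
t: 11.98
tcp_pos: [0.3695, -0.3276, 0.0472]
tool_rot: [-0.0, 1.0, -0.0, 0.0]
force: [-0.3, -0.5, 0.9]
finger_gap: 0.294
gripper_force: 35.0
```

Request:
send_rows(commands="20 0 0 0.03 0; 20 0 0 0 0; 20 0 0 0.03 0; 20 0 0 0 0; 20 0 0 0 0")

```text
t: 12.4
tcp_pos: [0.3697, -0.3276, 0.0469]
tool_rot: [-0.0, 1.0, -0.0, 0.0]
force: [-1.1, 1.6, 8.4]
finger_gap: 0.292
gripper_force: 36.0
```

Contact at 8 N. I'll release slowly, rise, and look.

Request:
send_rows(commands="26 0 0 -0.04 0; 28 0 0 0 0; 30 0 0 0 0; 33 0 0 0 0; 37 0 0 0 0; 42 0 0 0 0; 42 0 0 0 0; 42 0 0 -0.3 0; 42 0 0 -0.5 0; 42 0 0 -0.7 0; 42 0 0 -0.9 0; 42 0 0 -0.9 0; 42 0 0 -0.9 0; 42 0 0 -0.9 0; 42 0 0 -0.9 0; 42 0 0 -0.9 0; 42 0 0 -0.9 0; 42 0 0 -0.6 0; 42 0 0 0 0")

```text
t: 13.98
tcp_pos: [0.3707, -0.329, 0.2183]
tool_rot: [-0.0, 1.0, -0.003, 0.002]
force: [0.4, -0.7, -0.8]
finger_gap: 0.494
gripper_force: 0.0
```

Run:
```python
from h import *
s=snap('wrist','w6'); c=snap('scene','c6'); print(readout.sense()['tcp_pos'])
a=s['pixels'][120:360,180:480]; b=cv2.resize(c['pixels'][140:220,170:250],(300,300),interpolation=cv2.INTER_CUBIC)
o=np.zeros((400,800,3),np.uint8);o[:,:500]=cv2.resize(a,(500,400));o[:300,500:]=b
cv2.imwrite('pics/crop7.png',o[:,:,::-1])
for k,P in dict(top=[.3697,-.327,.095]).items(): q=proj(s,P)[0]; print(k,(q-[180,120])*5/3)
```

```text
[ 0.3695131  -0.32746589  0.21557693]
top [236.         159.33333333]
```

View pics/crop7.png

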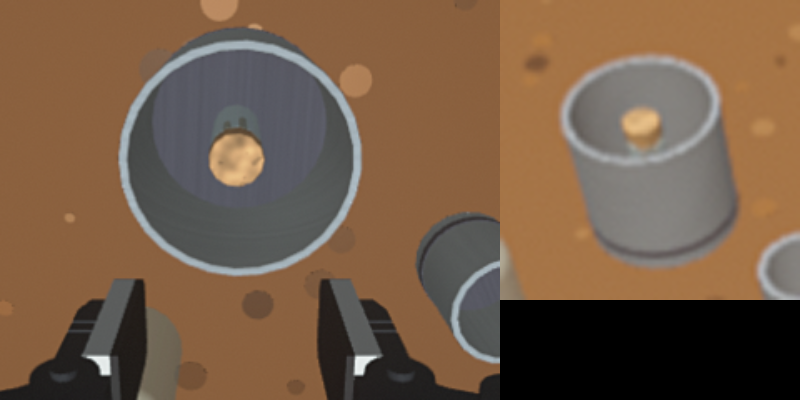

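The tube stands upright on the floor, cork at (236,159) and rim centre at (240,157). Next is the large lid.

Request:
send_rows(commands="42 -0.5 0.92 0 0; 42 -0.5 0.92 0 0; 42 -0.5 0.92 0 0; 42 -0.5 0.92 0 0; 42 -0.5 0.92 0 0; 42 -0.5 0.92 0 0; 42 -0.5 0.92 0 0; 42 -0.5 0.92 0 0; 42 -0.5 0.92 0 0; 42 -0.5 0.92 0 0; 42 -0.5 0.92 0 0; 42 -0.5 0.92 0 0; 42 -0.5 0.92 0 0; 42 -0.5 0.92 0 0; 42 -0.5 0.92 0 0")

```text
t: 15.33
tcp_pos: [0.5188, -0.0502, 0.2135]
tool_rot: [-0.0, 1.0, 0.0, -0.001]
force: [0.2, 0.2, -0.3]
finger_gap: 0.492
gripper_force: 0.0
```

Request:
send_rows(commands="42 -0.36 0.92 0 0; 42 -0.36 0.92 0 0; 42 -0.36 0.92 0 0; 42 -0.36 0.92 0 0; 42 -0.36 0.92 0 0; 42 -0.36 0.92 0 0; 42 -0.36 0.92 0 0; 42 -0.36 0.92 0 0; 42 -0.36 0.92 0 0; 42 -0.36 0.92 0 0; 42 -0.36 0.92 0 0; 42 -0.36 0.92 0 0; 42 -0.36 0.92 0 0; 42 -0.36 0.92 0 0; 42 -0.36 0.92 0 0; 42 -0.36 0.92 0 0; 42 0 0 0 0; 42 0 0 0 0")

```text
t: 16.83
tcp_pos: [0.6335, 0.2434, 0.213]
tool_rot: [-0.001, 1.0, -0.001, -0.002]
force: [0.2, -0.1, 0.3]
finger_gap: 0.491
gripper_force: 0.0
```

```bash
cat > lid.py <<'E'
from h import *
import sys
# find a lid disc (pale wood) near predicted point in the wrist image, refine its centre on z=.016
x,y,r=map(float,sys.argv[1:4]); s=snap('wrist',sys.argv[4])
hsv=cv2.cvtColor(s['pixels'],cv2.COLOR_RGB2HSV)
m=cv2.inRange(hsv,(15,60,150),(32,200,255)); m=cv2.morphologyEx(m,cv2.MORPH_OPEN,np.ones((5,5)))
n,l,st,ce=cv2.connectedComponentsWithStats(m); p=proj(s,[x,y,.016])[0]
for i in range(1,n):
    if st[i,4]>600:
        c=cv2.convexHull(np.argwhere(l==i)[:,::-1].astype(np.float32)); e=cv2.fitEllipse(c)
        print(np.round(e[0],1),np.round(e[1],1),toz(s,e[0],.016))
print('pred',p,readout.sense()['tcp_pos'])
E
python3 lid.py .6352 .2444 .059 w7
```

```text
[40.3 54.8] [75.1 89.7] [ 0.5028 -0.0035  0.016 ]
[321.8 199.3] [121.2 123.3] [0.6339 0.2467 0.016 ]
[151.3 232.2] [87.8 99.8] [0.6668 0.0791 0.016 ]
pred [319.4 200.6] [0.63336522 0.24263791 0.21324698]
```

View pics/w7.png

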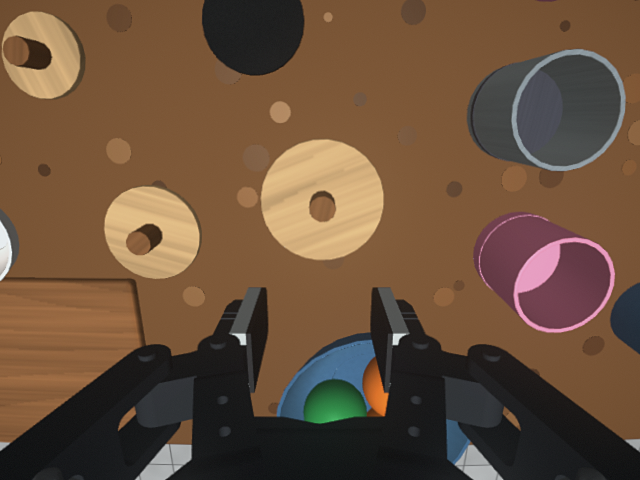

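The large lid's disc centre is at (322,199), i.e. (0.634,0.246), with the knob at (322,207). I'll descend on it and grip the knob.

Request:
send_rows(commands="42 -0.03 0.17 0.5 0; 42 0 0 0.9 0; 42 0 0 0.9 0; 42 0 0 0.9 0; 42 0 0 0.9 0; 42 0 0 0.9 0; 42 0 0 0.9 0; 42 0 0 0.9 0; 42 0 0 0.9 0; 42 0 0 0.9 0; 42 0 0 0.8 0; 42 0 0 0.6 0; 42 0 0 0.4 0; 42 0 0 0.1 0; 42 0 0 0 0; 42 0 0 0 0")

```text
t: 18.22
tcp_pos: [0.6357, 0.2464, 0.0055]
tool_rot: [-0.0, 1.0, 0.0, 0.001]
force: [-0.6, -0.3, 0.1]
finger_gap: 0.49
gripper_force: 0.0
```

Request:
send_rows(commands="15 0 0 0 0; 15 0 0 0 0; 15 0 0 0 0; 15 0 0 0 0; 15 0 0 0 0; 15 0 0 0 0; 15 0 0 0 0", grip_force=45)

```text
t: 18.8
tcp_pos: [0.6361, 0.2467, 0.0062]
tool_rot: [-0.0, 1.0, 0.0, 0.001]
force: [-0.5, 0.4, 5.9]
finger_gap: 0.264
gripper_force: 44.5
```

Request:
send_rows(commands="15 0 0 -0.3 0; 15 0 0 -0.6 0; 15 0 0 -0.9 0; 15 0 0 -0.9 0; 15 0 0 -0.9 0; 15 0 0 -0.9 0; 15 0 0 -0.9 0; 15 0 0 -0.9 0; 15 0 0 -0.9 0; 15 0 0 -0.9 0; 15 0 0 -0.7 0; 15 0 0 -0.4 0; 15 0 0 0 0")

```text
t: 19.88
tcp_pos: [0.6362, 0.2467, 0.1916]
tool_rot: [-0.0, 1.0, 0.0, 0.002]
force: [0.1, 0.2, 0.3]
finger_gap: 0.263
gripper_force: 44.2
```

Request:
send_rows(commands="15 0.36 -0.5 0 0; 15 0.36 -0.92 0 0; 15 0.36 -0.92 0 0; 15 0.36 -0.92 0 0; 15 0.36 -0.92 0 0; 15 0.36 -0.92 0 0; 15 0.36 -0.92 0 0; 15 0.36 -0.92 0 0; 15 0.36 -0.92 0 0; 15 0.36 -0.92 0 0; 15 0.36 -0.92 0 0; 15 0.36 -0.92 0 0; 15 0.36 -0.92 0 0; 15 0.36 -0.92 0 0; 15 0.36 -0.92 0 0; 15 0.36 -0.92 0 0; 15 0 -0.4 0 0")

```text
t: 21.3
tcp_pos: [0.5178, -0.049, 0.1879]
tool_rot: [0.001, 1.0, 0.0, -0.002]
force: [-0.9, 0.6, -0.8]
finger_gap: 0.259
gripper_force: 44.3
```

Request:
send_rows(commands="15 0.5 -0.92 0 0; 15 0.5 -0.92 0 0; 15 0.5 -0.92 0 0; 15 0.5 -0.92 0 0; 15 0.5 -0.92 0 0; 15 0.5 -0.92 0 0; 15 0.5 -0.92 0 0; 15 0.5 -0.92 0 0; 15 0.5 -0.92 0 0; 15 0.5 -0.92 0 0; 15 0.5 -0.92 0 0; 15 0.5 -0.92 0 0; 15 0.5 -0.92 0 0; 15 0.5 -0.92 0 0; 15 0.5 -0.8 0 0; 15 0 0 0 0; 15 0 0 0 0")

```text
t: 22.72
tcp_pos: [0.37, -0.3215, 0.1883]
tool_rot: [0.001, 1.0, 0.001, -0.0]
force: [0.5, 0.7, -1.0]
finger_gap: 0.259
gripper_force: 44.3
```

Run:
```python
from h import *
s=snap('wrist','w8'); print(readout.sense()['tcp_pos'])
```

```text
[ 0.37013524 -0.32064673  0.18832618]
```

View pics/w8.png

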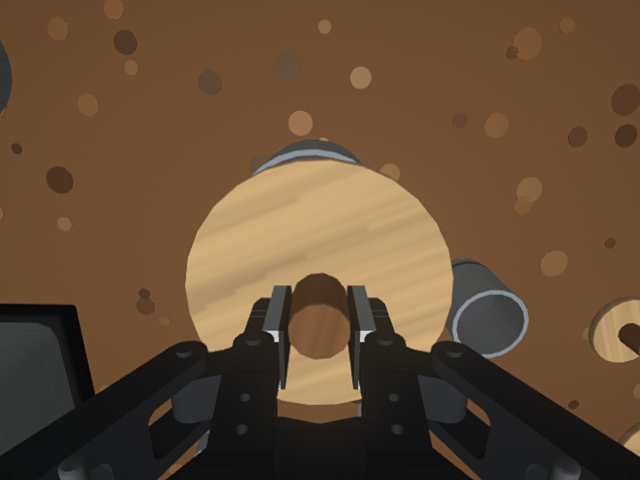

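The large lid hangs level over the canister, whose rim shows at (305,155). I'll lower it.

Request:
send_rows(commands="15 0.02 -0.25 0.2 0; 15 0 0 0.6 0; 15 0 0 0.7 0; 15 0 0 0.7 0; 15 0 0 0.6 0; 15 0 0 0.5 0; 15 0 0 0.3 0; 15 0 0 0.2 0; 15 0 0 0.1 0; 15 0 0 0.05 0; 15 0 0 0.05 0; 15 0 0 0 0; 15 0 0 0 0")

```text
t: 23.85
tcp_pos: [0.3699, -0.3266, 0.1092]
tool_rot: [-0.0, 1.0, -0.0, 0.0]
force: [-0.3, -0.3, -0.3]
finger_gap: 0.262
gripper_force: 44.3
```

Request:
send_rows(commands="15 0 0 0.05 0; 15 0 0 0.05 0; 15 0 0 0.04 0; 15 0 0 0.03 0; 15 0 0 0 0; 15 0 0 0 0")

```text
t: 24.35
tcp_pos: [0.3697, -0.3265, 0.1061]
tool_rot: [-0.0, 1.0, -0.0, 0.0]
force: [0.2, 0.9, 5.0]
finger_gap: 0.263
gripper_force: 44.9
```

Seated at the expected height with 5 N contact. I'll release, rise, and go to the small lid.

Request:
send_rows(commands="24 0 0 -0.02 0; 28 0 0 0 0; 34 0 0 0 0; 42 0 0 0 0; 42 0 0 0 0; 42 0 0 0 0; 42 0 0 -0.3 0; 42 0 0 -0.7 0; 42 0 0 -0.9 0; 42 0 0 -0.9 0; 42 0 0 -0.9 0; 42 0 0 -0.9 0; 42 0 0 -0.6 0; 42 0 0 0 0")

```text
t: 25.52
tcp_pos: [0.3709, -0.3278, 0.2127]
tool_rot: [-0.0, 1.0, -0.003, 0.002]
force: [-0.4, 0.2, -0.2]
finger_gap: 0.493
gripper_force: 0.0
```

Request:
send_rows(commands="42 -0.39 0.95 0 0; 42 -0.39 0.95 0 0; 42 -0.39 0.95 0 0; 42 -0.39 0.95 0 0; 42 -0.39 0.95 0 0; 42 -0.39 0.95 0 0; 42 -0.39 0.95 0 0; 42 -0.39 0.95 0 0; 42 -0.39 0.95 0 0; 42 -0.39 0.95 0 0; 42 -0.39 0.95 0 0; 42 -0.39 0.95 0 0; 42 -0.39 0.95 0 0; 42 -0.39 0.95 0 0; 42 -0.39 0.95 0 0; 42 -0.39 0.95 0 0; 42 -0.39 0.95 0 0; 42 0 0 0 0; 42 0 0 0 0")

```text
t: 27.1
tcp_pos: [0.5017, -0.0025, 0.2091]
tool_rot: [-0.001, 1.0, -0.0, -0.001]
force: [0.0, -0.4, 0.0]
finger_gap: 0.491
gripper_force: 0.0
```

```bash
python3 lid.py .5028 -.0035 .037 w9
python3 - <<'E'
from h import *
s=load('w9'); c=snap('scene','c9')
o=np.zeros((360,780,3),np.uint8);o[:,:480]=cv2.resize(s['pixels'],(480,360));o[:300,480:]=cv2.resize(c['pixels'][120:240,150:270],(300,300),interpolation=cv2.INTER_CUBIC)
cv2.imwrite('pics/crop9.png',o[:,:,::-1])
E
```

```text
[316.7 200.2] [76.8 78.2] [ 0.5026 -0.0039  0.016 ]
[370.2 355.1] [40.4 61.8] [0.6713 0.0536 0.016 ]
pred [317.2 200.5] [ 0.50155935 -0.003221    0.20920018]
```

View pics/crop9.png

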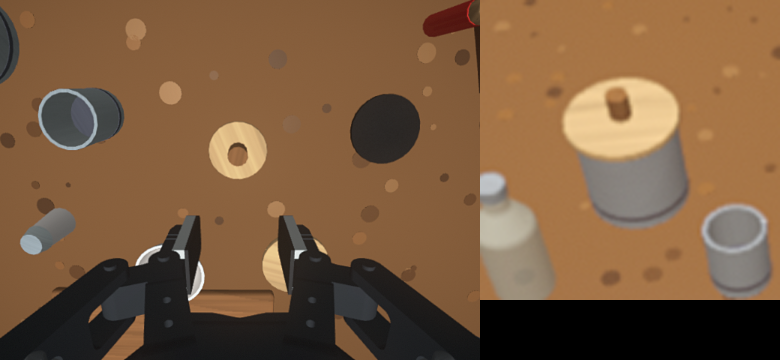

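The large lid lies flat on its canister, knob up. The small lid is centred at (317,200), i.e. (0.503,-0.004). I'll descend and grip.

Request:
send_rows(commands="42 -0.05 -0.03 0.5 0; 42 0 0 0.9 0; 42 0 0 0.9 0; 42 0 0 0.9 0; 42 0 0 0.9 0; 42 0 0 0.9 0; 42 0 0 0.9 0; 42 0 0 0.9 0; 42 0 0 0.9 0; 42 0 0 0.9 0; 42 0 0 0.7 0; 42 0 0 0.4 0; 42 0 0 0.35 0; 42 0 0 0 0; 42 0 0 0 0")

```text
t: 28.45
tcp_pos: [0.5032, -0.0042, 0.0087]
tool_rot: [0.0, 1.0, 0.0, -0.0]
force: [1.4, 0.2, 0.5]
finger_gap: 0.489
gripper_force: 0.0
```

Request:
send_rows(commands="15 0 0 0 0; 15 0 0 0 0; 15 0 0 0 0; 15 0 0 0 0; 15 0 0 0 0; 15 0 0 0 0; 15 0 0 0 0", grip_force=45)

```text
t: 29.03
tcp_pos: [0.5038, -0.0041, 0.0096]
tool_rot: [-0.0, 1.0, -0.0, 0.001]
force: [-0.3, -1.0, 6.0]
finger_gap: 0.26
gripper_force: 44.4
```

Run:
```python
from h import *
# rim centres from wrist views: reprojection shift check
s=load('w9'); print('canS pred',proj(s,[.458,-.181,.074])*.75)
s=load('w8'); print('canS pred',proj(s,[.458,-.181,.074]))
s=load('w7'); print('canM pred',proj(s,[.5524,.4236,.09]))
```

```text
canS pred [[ 66.675 119.475]]
canS pred [[489.3 324. ]]
canM pred [[566.9 110.5]]
```

Request:
send_rows(commands="15 0 0 -0.3 0; 15 0 0 -0.7 0; 15 0 0 -0.9 0; 15 0 0 -0.9 0; 15 0 0 -0.9 0; 15 0 0 -0.9 0; 15 0 0 -0.9 0; 15 0 0 -0.9 0; 15 0 0 -0.6 0; 15 0 0 0 0")

```text
t: 29.87
tcp_pos: [0.5047, -0.004, 0.1513]
tool_rot: [-0.0, 1.0, -0.001, 0.003]
force: [-0.2, -0.5, -0.6]
finger_gap: 0.259
gripper_force: 44.2
```

Request:
send_rows(commands="15 0.23 -0.6 0 0; 15 0.23 -0.9 0 0; 15 0.23 -0.9 0 0; 15 0.23 -0.9 0 0; 15 0.23 -0.9 0 0; 15 0.23 -0.9 0 0; 15 0.23 -0.9 0 0; 15 0.23 -0.9 0 0; 15 0.23 -0.9 0 0; 15 0.23 -0.9 0 0; 15 0 0 0 0; 15 0 0 0 0; 15 0 0 0 0")

```text
t: 30.95
tcp_pos: [0.4566, -0.177, 0.1482]
tool_rot: [-0.0, 1.0, 0.001, -0.001]
force: [-0.3, -1.2, -0.6]
finger_gap: 0.26
gripper_force: 44.3
```

Request:
send_rows(commands="15 -0.1 -0.2 0.2 0; 15 0 0 0.5 0; 15 0 0 0.6 0; 15 0 0 0.6 0; 15 0 0 0.5 0; 15 0 0 0.4 0; 15 0 0 0.3 0; 15 0 0 0.1 0; 15 0 0 0.1 0; 15 0 0 0 0; 15 0 0 0 0")

```text
t: 31.87
tcp_pos: [0.4595, -0.182, 0.0831]
tool_rot: [-0.0, 1.0, -0.0, 0.0]
force: [-0.2, -0.1, -0.9]
finger_gap: 0.259
gripper_force: 44.3
```

Request:
send_rows(commands="15 0 0 0.1 0; 15 0 0 0.07 0; 15 0 0 0.05 0; 15 0 0 0.04 0; 15 0 0 0.04 0; 15 0 0 0 0; 15 0 0 0 0")

```text
t: 32.45
tcp_pos: [0.4593, -0.1821, 0.0776]
tool_rot: [-0.0, 1.0, -0.0, 0.0]
force: [-1.8, -0.4, 6.4]
finger_gap: 0.26
gripper_force: 45.0
```

Seated. I'll release and go to the medium lid.

Request:
send_rows(commands="24 0 0 -0.02 0; 28 0 0 0 0; 34 0 0 0 0; 42 0 0 0 0; 42 0 0 0 0; 42 0 0 0 0; 42 0 0 -0.3 0; 42 0 0 -0.7 0; 42 0 0 -0.9 0; 42 0 0 -0.9 0; 42 0 0 -0.9 0; 42 0 0 -0.9 0; 42 0 0 -0.9 0; 42 0 0 -0.9 0; 42 0 0 0 0")

```text
t: 33.7
tcp_pos: [0.4613, -0.1831, 0.2088]
tool_rot: [-0.0, 1.0, -0.002, 0.003]
force: [-0.8, 0.6, 1.0]
finger_gap: 0.491
gripper_force: 0.0
```

Request:
send_rows(commands="42 -0.65 0.81 0 0; 42 -0.65 0.81 0 0; 42 -0.65 0.81 0 0; 42 -0.65 0.81 0 0; 42 -0.65 0.81 0 0; 42 -0.65 0.81 0 0; 42 -0.65 0.81 0 0; 42 -0.65 0.81 0 0; 42 -0.65 0.81 0 0; 42 -0.65 0.81 0 0; 42 -0.65 0.81 0 0; 42 -0.65 0.81 0 0; 42 -0.65 0.81 0 0; 42 -0.65 0.81 0 0; 42 -0.65 0.81 0 0; 42 -0.65 0.81 0 0; 42 0 0 0 0; 42 0 0 0 0")

```text
t: 35.2
tcp_pos: [0.6668, 0.0782, 0.204]
tool_rot: [-0.001, 1.0, -0.0, -0.001]
force: [-0.6, -1.2, 0.1]
finger_gap: 0.493
gripper_force: 0.0
```

```bash
python3 lid.py .6665 .078 .048 w10
```

```text
[318.8 200.6] [100.4 102.7] [0.6668 0.0787 0.016 ]
pred [318.  200.2] [0.66627982 0.07746527 0.20414758]
```

Request:
send_rows(commands="42 -0.01 0.03 0.5 0; 42 0 0 0.9 0; 42 0 0 0.9 0; 42 0 0 0.9 0; 42 0 0 0.9 0; 42 0 0 0.9 0; 42 0 0 0.9 0; 42 0 0 0.9 0; 42 0 0 0.9 0; 42 0 0 0.9 0; 42 0 0 0.6 0; 42 0 0 0.4 0; 42 0 0 0.15 0; 42 0 0 0 0; 42 0 0 0 0")

```text
t: 36.5
tcp_pos: [0.6679, 0.0778, 0.0108]
tool_rot: [-0.0, 1.0, -0.0, 0.001]
force: [-0.5, -0.5, 0.0]
finger_gap: 0.494
gripper_force: 0.0
```

Request:
send_rows(commands="15 0 0 0 0; 15 0 0 0 0; 15 0 0 0 0; 15 0 0 0 0; 15 0 0 0 0; 15 0 0 0 0; 15 0 0 0 0", grip_force=45)

```text
t: 37.08
tcp_pos: [0.6684, 0.078, 0.0116]
tool_rot: [-0.0, 1.0, -0.0, 0.001]
force: [-0.8, 0.7, 5.9]
finger_gap: 0.257
gripper_force: 44.4
```

Request:
send_rows(commands="15 0 0 -0.3 0; 15 0 0 -0.7 0; 15 0 0 -0.9 0; 15 0 0 -0.9 0; 15 0 0 -0.9 0; 15 0 0 -0.9 0; 15 0 0 -0.9 0; 15 0 0 -0.9 0; 15 0 0 -0.9 0; 15 0 0 -0.7 0; 15 0 0 -0.4 0; 15 0 0 0 0")

```text
t: 38.08
tcp_pos: [0.6686, 0.078, 0.1811]
tool_rot: [-0.0, 1.0, -0.0, 0.002]
force: [0.4, 0.2, -0.6]
finger_gap: 0.257
gripper_force: 44.1
```

Request:
send_rows(commands="15 0.3 0.6 0 0; 15 0.3 0.93 0 0; 15 0.3 0.93 0 0; 15 0.3 0.93 0 0; 15 0.3 0.93 0 0; 15 0.3 0.93 0 0; 15 0.3 0.93 0 0; 15 0.3 0.93 0 0; 15 0.3 0.93 0 0; 15 0.3 0.93 0 0; 15 0.3 0.93 0 0; 15 0.3 0.93 0 0; 15 0.3 0.93 0 0; 15 0.3 0.93 0 0; 15 0.3 0.93 0 0; 15 0.3 0.93 0 0; 15 0.3 0.93 0 0; 15 0.3 0.93 0 0; 15 0.3 0.93 0 0; 15 0 0 0 0")

```text
t: 39.75
tcp_pos: [0.5494, 0.4285, 0.1763]
tool_rot: [-0.002, 1.0, 0.0, -0.002]
force: [0.5, -0.2, -0.3]
finger_gap: 0.259
gripper_force: 44.1
```

Request:
send_rows(commands="15 0 0 0 0; 15 0 0 0 0")

```text
t: 39.92
tcp_pos: [0.552, 0.4243, 0.1769]
tool_rot: [-0.001, 1.0, -0.001, -0.001]
force: [0.7, 0.5, -0.9]
finger_gap: 0.255
gripper_force: 44.1
```

Request:
send_rows(commands="15 -0.03 0 0.2 0; 15 0 0 0.6 0; 15 0 0 0.7 0; 15 0 0 0.7 0; 15 0 0 0.6 0; 15 0 0 0.4 0; 15 0 0 0.3 0; 15 0 0 0.2 0; 15 0 0 0.1 0; 15 0 0 0 0; 15 0 0 0 0")

```text
t: 40.83
tcp_pos: [0.5542, 0.425, 0.1027]
tool_rot: [-0.0, 1.0, 0.0, 0.0]
force: [0.3, 0.1, -0.5]
finger_gap: 0.259
gripper_force: 44.2
```

Request:
send_rows(commands="15 0.04 0 0.1 0; 15 0 0 0.1 0; 15 0 0 0.07 0; 15 0 0 0.05 0; 15 0 0 0.04 0; 15 0 0 0.02 0; 15 0 0 0 0; 15 0 0 0 0")

```text
t: 41.5
tcp_pos: [0.5529, 0.4248, 0.0956]
tool_rot: [-0.0, 1.0, 0.0, 0.0]
force: [-1.4, -0.4, 6.3]
finger_gap: 0.26
gripper_force: 44.7
```

Seated. I'll release, rise, and check.

Request:
send_rows(commands="24 0 0 -0.02 0; 28 0 0 0 0; 34 0 0 0 0; 42 0 0 0 0; 42 0 0 0 0; 42 0 0 0 0; 42 0 0 -0.3 0; 42 0 0 -0.7 0; 42 0 0 -0.9 0; 42 0 0 -0.9 0; 42 0 0 -0.9 0; 42 0 0 -0.9 0; 42 0 0 -0.9 0; 42 0 0 -0.9 0; 42 0 0 0 0; 42 0 0 0 0")

```text
t: 42.83
tcp_pos: [0.5536, 0.4251, 0.2244]
tool_rot: [-0.0, 1.0, 0.001, 0.001]
force: [-0.3, 0.1, -1.2]
finger_gap: 0.49
gripper_force: 0.0
```

```bash
python3 -c "
from h import *
snap('scene','c11')"
```

```text
(no output)
```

View pics/c11.png

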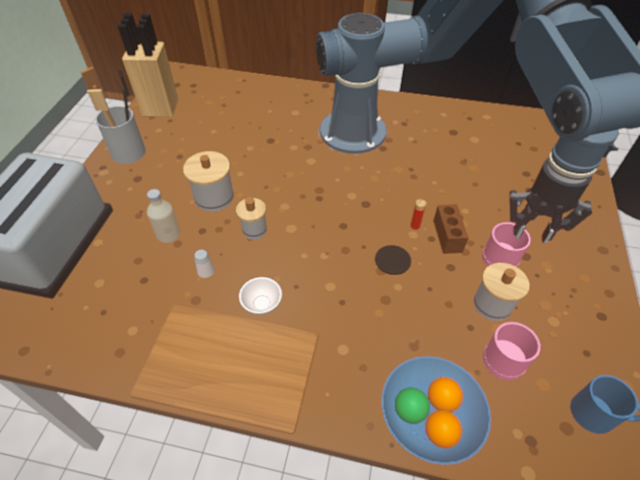

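All three lids lie flat with knobs up, at (207,167), (252,210) and (503,283). The bottle at (162,218) and the shaker at (204,263) are still standing, and the gripper is clear of everything.

```bash
python3 -c "
from station import sign_off
print(sign_off())"
```

```text
the job is handed in; nothing more can be done
None
```

The job is handed in at about 43 s: the clear vanilla tube stands upright in the largest canister, all three steel canisters are closed with their own lids, and the bottle and shaker are still standing.

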